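# Show the lever bin: clear its lid, open it by the lever, let it down softly

## Robot

A 6-joint arm with a two-finger parallel gripper is mounted at the origin on the work surface. World frame = base frame: x ahead of the robot, y to its left, z up, the work surface at z = 0. Lengths are in m, angles in rad, forces in N, time in s.
With the tool pointing down it reaches from about 0.25 to 0.8 m from the base axis. Payload 8.5 kg.
Tool frame: the origin (TCP) lies between the finger pads; the fingertips stand 22 mm ahead of it and the grasp point (between the pads) lies 3 mm ahead of it; z points along the fingers, y is the direction in which the jaws open and shut (so a half turn about z gives the same grasp; the last joint's range is limited). The gripper opens to 85 mm and grips with 20 to 120 N. Pads are 22 mm wide; open, the fingers measure 114 mm over their backs; the gripper's body (76 mm by 85 mm) begins 54 mm behind the grasp point. The pads swing forward as they close: fully open they stand 13 mm farther back than shut.
Start: joints at [-1.219, 0.238, -0.013, 1.319, 0, 1.571], TCP at [0.181, -0.493, 0.253] pointing down, gripper open.
Joint ranges: [-2.66, 2.66], [-1.03, 1.9], [-1.14, 1.46], [-1.82, 2.27], [-1.45, 1.34], [-3.14, 3.14]. Speed limits (rad/s): [2.22, 2.22, 2.79, 3.14, 3.14, 3.14].

## Interface

Orientations are given as a 3x3 rotation matrix whose columns are the frame's x, y, z axes.
In Python, from cell import * gives the robot as it stands. The module is installed in compiled form; this text tells all that it offers.
- The arm moves only by the shell command python3 -m inch 'ROWS' [FORCE]. ROWS is JSON, one flat list of numbers, 5 for each row, row after row: the finger opening in cm, from 0 to 8.54, then the shift along the tool's x, y, z in cm, then the turn about the tool's z in rad. A call has 1 to 10 rows; each row shifts and turns the pose as measured when the row begins, along the tool's axes as they then stand; what a row does not reach is not made up. A row lasts 1/12 s, in which the tool goes at most 41.7 mm and 7.16 degrees, less where a joint would pass 70% of its speed; a pose out of reach is approached as far as the arm can. A call with a gripper value outside its range is refused whole. The fingers move at their own pace and stop on an object; FORCE is the grip in N (left out, the last holds). Time passes only in rows, so rows that do not move let the fingers close. It gives the time, the measured TCP pose, the force and the opening at its end, in the units of the state.
- observe(): the state, without advancing time (a new reading comes with each control period).
- camera(name): name is "scene" or "top"; returns the picture (480x640x3 uint8, red, green, blue); there is no depth.
- camera_model(name): a dict with "camera_matrix" (3x3 intrinsics, pixels), "R" (3x3) and "t" (3): a world point X has camera coordinates R X + t. Camera axes: x right, y down, z forward; pixel columns grow to the right and rows downward; lengths in m; the calibration is good to about 2 mm. A picture is of the moment at which its call begins. camera_model takes no time and is no camera call.
- hand_in(): hands the job in, once; it reports no verdict.
Trained networks look in the newest picture that a camera, given by its name, has taken for a name from the list of things; names that differ only in an ending like _2 or _b are one class to them, and where a whole thing is asked for, a point or a joint stands for the part that bears it (a point fixed in the world has none). Each returns a list of dicts, best first, with "confidence" (0 to 1); they miss things now and then, are a little off and sometimes report something else, mostly with a low value. They report only what shows in the picture. A call takes as long as a camera call.
- trace(query, camera): "mask" (480x640 bool, what is visible of it) and "bbox" ([centre column, centre row, width, height] in pixels, round what is visible of it).
- landmark_of(query, camera): "pixel" ([column, row] in pixels: a listed point, or the origin of a listed thing).
The state is a dict: "clock": time; "joints": joint angles; "joint_vel": joint speeds; "tau": joint torques, N m; "ee_pos": TCP position; "ee_rot": TCP orientation; "force": force on the tool from outside, world axes, zero at the start; "ft_torque": the same for the moment, N m; "opening": finger opening in m.
Only numpy, scipy, OpenCV 4.12 (cv2) and the standard library are available. Lean on these libraries where they do the work, as an engineer would, in place of code of your own. Each camera call takes 0.05 s, during which the arm holds its last target. There are 200 camera calls.

## Task

A tin has been left standing on the lid of the lever bin: push it sideways, without gripping or lifting it, until it stands wholly on the display stand next to the bin, which is level with the lid. Then press the lever on the bin's front down until the lid is fully open, keep it open for about three seconds so that a customer can look in, and let the lever up slowly so that the lid closes gently all the way and never drops or slams. Move the lid only by its lever, and leave everything else where it stands.

Things in the scene. Friction and masses are not known exactly. Their poses are not given: they have to be found in the camera images.
- bin: open wooden bin fixed to the table, 160 deep (x) x 170 wide (y), walls to 120 high; origin at the centre of its underside, -x is its front (the lever side, towards the robot), z up. Its hinged lid closes it to 130 high. Behind it a 22 mm deep linkage cover. It is turned up to 0.15 rad about vertical
- lid (a joint): angle of the lid about its hinge on the bin's far (+x) top edge: 0 shut, 1.2 rad fully open (against the stop). The lid weighs about 0.35 kg, falls shut by its own weight and has no damper: let go when even a little open, it slams; eased down over two seconds or more it closes gently. Linked to the lever: lid angle = 2.4 x lever angle
- lid_panel: the lid, a brown wooden board 168 x 170 x 9; origin on the hinge axis, 6 mm below its upper face, board along -x when shut. Its front edge rises in an arc that never comes farther forward than when shut
- lid_top (a point): centre of the lid's upper face, 130 mm above the table when shut
- lever (a joint): lever angle: 0 at rest (pointing up 0.25 rad towards the robot), 0.5 rad pressed fully down against its stop. It pivots 75 mm above the table, 6 mm in front of the bin's front. Pressing needs about 5 to 10 N downward on the paddle; it comes back up by the lid's weight, with at least a few newtons
- paddle (a point): centre of the upper face of the lever's dark steel paddle, 42 (x) x 70 (y) x 10 thick, about 105 mm in front of the lever's pivot; about 106 mm above the table at rest and 54 mm when fully pressed; moves with the lever. Free space under and around it
- stand: display stand fixed right beside the bin (left or right of it, it varies), turned as the bin: pale plywood top 160 deep (x) x 150 wide (y), 128 high; origin at the centre of its underside. 8 mm gap to the bin
- stand_top (a point): centre of the stand's top face, 128 mm above the table (2 mm below the lid's face)
- jar_tray: fixed low tray with four jam jars, 160 x 150, 86 high over the jar caps, on the other side of the bin; origin at the centre of its underside
- tin_mid (a point): centre, half-way up, of the tin standing on the lid: upright cylinder 64 dia x 60 high, 0.15 to 0.3 kg; z along its axis. It slides on the lid and on the stand
- jam_jar: bystander, to be left alone: jar of jam, amber glass, steel cap, 58 dia x 78 high; stands on the table in front of the stand or of the tray, 140 to 165 mm to one side of the lever; origin at the centre of its underside
- short_tin: bystander, to be left alone: tin, 56 dia x 50 high; stands on the table on the other side of the lever, likewise 140 to 165 mm away (it is not the tin on the lid); origin at the centre of its underside
- carton: bystander, to be left alone: brown carton, 90 x 55 x 110 high, left side of the table; origin at the centre of its underside
- mug: bystander, to be left alone: white mug, 76 dia x 85 high, left side; origin at the centre of its underside
- bowl: bystander, to be left alone: white bowl, 110 dia x 50 high, right side; origin at the centre of its underside
- juice: bystander, to be left alone: juice bottle, 64 dia x 190 high, right side; origin at the centre of its underside
- tea_box: bystander, to be left alone: black flat box, 120 x 70 x 60 high, left side; origin at the centre of its underside

How it is judged:
By the outcome, as a careful person would: the job done as asked, in the order asked, and still so for the second after the job is handed in, with the robot touching nothing.
It also fails if it takes over 69 s, if anything falls off the work surface, if the arm or the gripper's body presses on something with over 40 N, if the wrist force passes 120 N, or if a joint passes its speed limit or range.

## Working session

There is one attempt and no reset: what is moved stays moved. The work goes in short steps, Python scripts to look and compute and a shell command to move; the robot and the scene stay as the last step left them, time stands still between calls to the robot, and variables do not carry over. Pictures are saved under pics/ and viewed, about 8 in all and at most 12, crops included, and the job is handed in when it is done.

```bash
mkdir -p pics; cat > h.py <<'E'
from cell import *
import numpy as np, cv2
def save(cam,fn):
    im=camera(cam); cv2.imwrite('pics/'+fn,im[:,:,::-1]); return im
def ray(cam,px,z):
    m=camera_model(cam);K=np.array(m['camera_matrix']);R=np.array(m['R']);t=np.array(m['t'])
    d=R.T@np.linalg.solve(K,[px[0],px[1],1]);c=-R.T@t
    return c+d*(z-c[2])/d[2]
def proj(cam,X):
    m=camera_model(cam);p=np.array(m['camera_matrix'])@(np.array(m['R'])@np.array(X)+np.array(m['t']));return p[:2]/p[2]
E
python3 - <<'E'
from h import *
np.set_printoptions(precision=4,suppress=True)
a=save('top','t0.png');b=save('scene','s0.png')
cv2.imwrite('pics/both0.png',cv2.resize(np.vstack([a,b])[:,:,::-1],(600,900))[:, :]) if 0 else None
Z=dict(bin=0,lid_top=.13,paddle=.106,stand_top=.128,stand=0,jar_tray=0,tin_mid=.16,jam_jar=0,short_tin=0,lid_panel=.124,juice=0,bowl=0,mug=0,carton=0,tea_box=0)
for k,z in Z.items():
    for c in ('top','scene'):
        r=landmark_of(k,c)[:2]
        print(k,c,[(np.round(x['pixel'],1),round(x['confidence'],2),ray(c,x['pixel'],z)[:2]) for x in r])
o=observe();print(o['clock'],o['ee_pos'],o['ee_rot'],o['force'])
E
```

```text
bin top [(array([339.6, 218.4]), 0.77, array([ 0.6157, -0.085 ]))]
bin scene [(array([338.7, 296.6]), 0.91, array([ 0.6253, -0.0778]))]
lid_top top [(array([335.6, 205.7]), 0.94, array([ 0.6201, -0.0691]))]
lid_top scene [(array([341.6, 269.1]), 0.89, array([ 0.6228, -0.0658]))]
paddle top [(array([355.8, 273. ]), 0.55, array([ 0.4356, -0.116 ]))]
paddle scene [(array([279.4, 254.3]), 0.78, array([ 0.4436, -0.1077]))]
stand_top top [(array([276.2, 214.3]), 0.66, array([0.603 , 0.0941]))]
stand_top scene [(array([362. , 227.2]), 0.69, array([0.595 , 0.0882])), (array([418.4, 184.5]), 0.58, array([0.6549, 0.3295]))]
stand top [(array([283.2, 223.9]), 0.91, array([0.6059, 0.0815])), (array([331. , 179.3]), 0.73, array([ 0.7368, -0.0652]))]
stand scene [(array([358.6, 251.4]), 0.74, array([0.5913, 0.0908]))]
jar_tray top [(array([390.4, 204.1]), 0.69, array([ 0.6531, -0.2372])), (array([156.4, 274.1]), 0.65, array([0.4716, 0.4527]))]
jar_tray scene [(array([308.9, 343.8]), 0.59, array([ 0.6358, -0.2441])), (array([336.8, 296.7]), 0.4, array([ 0.6209, -0.0812]))]
tin_mid top [(array([339.
[... 853 characters left out ...]
.4504]))]
bowl top [(array([471. , 279.9]), 0.84, array([ 0.4181, -0.4542]))]
bowl scene [(array([194.2, 361.4]), 0.71, array([ 0.412 , -0.4521])), (array([314.6, 237.5]), 0.62, array([0.4468, 0.0595]))]
mug top [(array([186.7, 325.8]), 0.94, array([0.3195, 0.3646]))]
mug scene []
carton top [(array([157.4, 273.1]), 0.83, array([0.4744, 0.4499])), (array([465.2, 213.9]), 0.58, array([ 0.6142, -0.4553]))]
carton scene []
tea_box top [(array([158.7, 219.6]), 0.87, array([0.6339, 0.448 ]))]
tea_box scene [(array([417.3, 185.7]), 0.8, array([0.6183, 0.4438]))]
1.6 [ 0.1809 -0.4928  0.2533] [[ 0.9388  0.3446 -0.    ]
 [ 0.3446 -0.9388  0.0001]
 [ 0.     -0.0001 -1.    ]] [ 0.1354  0.4262 -0.1596]
```

View pics/t0.png

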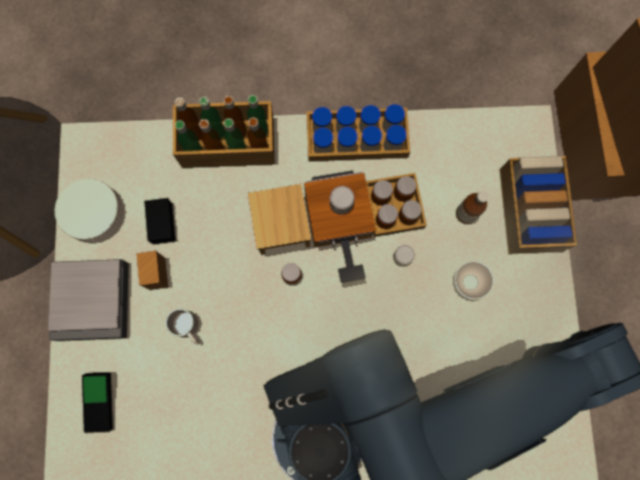

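View pics/s0.png

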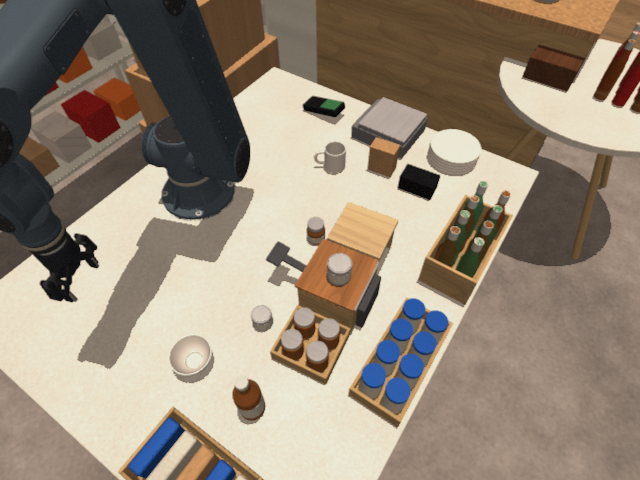

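The top view shows the bin near (340,208) with the tin on it at (342,199). The pale stand is to its left (278,216), the jar tray to its right, and the paddle at (350,272). The scene view agrees: tin (340,268), stand (365,230). Next I'll fit one consistent bin pose and the tin's position.

```bash
cat > fit.py <<'E'
from h import *
from scipy.optimize import least_squares
np.set_printoptions(precision=4,suppress=True)
L={'bin':(0,0,0),'lid_top':(-.004,0,.13),'paddle':(-.19,0,.106),'stand_top':(0,.168,.128),'stand':(0,.168,0),'lid_panel':(.08,0,.124)}
def W(p,X):
    c,s=np.cos(p[2]),np.sin(p[2]);return np.array([p[0]+c*X[0]-s*X[1],p[1]+s*X[0]+c*X[1],X[2]])
E
python3 - <<'E'
from fit import *
obs=[]
ims={c:camera(c) for c in('top','scene')}
for c in ims:
    for k in L:
        r=landmark_of(k,c)
        if r: obs.append((c,k,r[0]['pixel']))
f=lambda p:np.concatenate([proj(c,W(p,L[k]))-px for c,k,px in obs])
s=least_squares(f,[.62,-.075,.12],loss='soft_l1');p=s.x
print(p);[print(c,k,r) for (c,k,_),r in zip(obs,f(p).reshape(-1,2))]
np.save('p.npy',p)
to=[(c,trace('tin_mid',c)) for c in ims]
q=[]
for c,r in to:
    if r:
        print(c,r[0]['bbox'],r[0]['confidence'])
        # match the bbox of projected cylinder
        q.append((c,np.array(r[0]['bbox'])))
a=np.linspace(0,2*np.pi,40)
def bb(c,x):
    P=np.array([proj(c,[x[0]+.032*np.cos(t),x[1]+.032*np.sin(t),z]) for t in a for z in(.13,.19)])
    lo,hi=P.min(0),P.max(0);return (lo+hi)/2
for sel in (q,q[:1],q[1:]):
    t=least_squares(lambda x:np.concatenate([bb(c,x)-b[:2] for c,b in sel]),p[:2]).x
    d=t-p[:2];cc,ss=np.cos(p[2]),np.sin(p[2]);print('tin',t,'rel',[cc*d[0]+ss*d[1],-ss*d[0]+cc*d[1]])
out=[]
for c,ctr in(('top',(330,220)),('scene',(330,270))):
    im=cv2.resize(ims[c][ctr[1]-75:ctr[1]+75,ctr[0]-100:ctr[0]+100],None,fx=4,fy=4,interpolation=cv2.INTER_CUBIC)[:,:,::-1].copy()
    quad=lambda x0,x1,y0,y1,z:[(x0,y0,z),(x1,y0,z),(x1,y1,z),(x0,y1,z)]
    for Q in(quad(-.088,.08,-.085,.085,.13),quad(-.08,.08,.093,.243,.128),quad(-.211,-.169,-.035,.035,.106)):
        P=np.array([(proj(c,W(p,X))-[ctr[0]-100,ctr[1]-75])*4+2 for X in Q]);cv2.polylines(im,[P.astype(np.int32)],True,(255,0,0),1)
    for z in(.13,.19):
        P=np.array([(proj(c,[t[0]+.032*np.cos(u),t[1]+.032*np.sin(u),z])-[ctr[0]-100,ctr[1]-75])*4+2 for u in a]);cv2.polylines(im,[P.astype(np.int32)],True,(0,255,0),1)
    out.append(cv2.resize(im,(400,300)) if 0 else im)
cv2.imwrite('pics/fit.png',cv2.resize(np.vstack(out),(400*1,600)) if 0 else out[0]);cv2.imwrite('pics/fits.png',out[1])
E
```

```text
[ 0.624 -0.081  0.145]
top bin [-3.1968 -3.3796]
top paddle [0.2938 1.0752]
top stand_top [2.5758 0.5214]
top stand [-0.5098 -0.3251]
top lid_panel [1.0054 0.6133]
scene bin [1.052  0.3874]
scene lid_top [ 0.364  -1.0017]
scene paddle [-1.0085  0.5597]
scene stand_top [ 0.2083 -3.8002]
scene stand [ 2.4213 -0.6324]
scene lid_panel [-0.6633  1.6896]
top [341.5, 201.2, 29.2, 25.7] 0.66
scene [339.0, 270.2, 26.3, 30.7] 0.72
tin [ 0.6255 -0.0861] rel [np.float64(0.0007383503274120505), np.float64(-0.005322890004773908)]
tin [ 0.6234 -0.0836] rel [np.float64(-0.0010075929518212664), np.float64(-0.0024587765946241227)]Traceback (most recent call last):
  File "<stdin>", line 24, in <module>
    return func(*args, **kwargs)
    result = trf(vector_fun.fun, vector_fun.jac, x0, f0, J0, lb, ub, ftol, xtol,
                 gtol, max_nfev, x_scale, loss_function, tr_solver,
                 tr_options.copy(), verbose, callback=callback_wrapped)
    return trf_no_bounds(
        fun, jac, x0, f0, J0, ftol, xtol, gtol, max_nfev, x_scale,
        loss_function, tr_solver, tr_options, verbose, call
[... 642 characters left out ...]
 mf)
                             ^^^
    df = [f_eval - f0 for f_eval in f_evals]
                                    ^^^^^^^
    f = np.atleast_1d(self.fun(x, *self.args, **self.kwargs))
                      ~~~~~~~~^^^^^^^^^^^^^^^^^^^^^^^^^^^^^^
    return np.atleast_1d(self.fun(x))
                         ~~~~~~~~^^^
    return self.f(x, *self.args, **self.kwargs)
           ~~~~~~^^^^^^^^^^^^^^^^^^^^^^^^^^^^^^
  File "<stdin>", line 24, in <lambda>
  File "<stdin>", line 21, in bb
  File "h.py", line 10, in proj
    m=camera_model(cam);p=np.array(m['camera_matrix'])@(np.array(m['R'])@np.array(X)+np.array(m['t']));return p[:2]/p[2]
ValueError: time passes only in moves, steps and waits
```

```bash
python3 - <<'E'
s=open('h.py').read().replace("def save","from functools import lru_cache\n_cm=camera_model\ncamera_model=lru_cache(None)(_cm)\ndef save");open('h.py','w').write(s)
E
cat >> fit.py <<'E'
def overlay(c,im,p,t,fn,ctr):
    im=cv2.resize(im[ctr[1]-75:ctr[1]+75,ctr[0]-100:ctr[0]+100],None,fx=4,fy=4,interpolation=cv2.INTER_CUBIC)[:,:,::-1].copy()
    quad=lambda x0,x1,y0,y1,z:[W(p,X) for X in((x0,y0,z),(x1,y0,z),(x1,y1,z),(x0,y1,z))]
    S=[quad(-.088,.08,-.085,.085,.13),quad(-.08,.08,.093,.243,.128),quad(-.211,-.169,-.035,.035,.106)]
    S+=[[(t[0]+.032*np.cos(u),t[1]+.032*np.sin(u),z) for u in np.linspace(0,6.3,40)] for z in(.13,.19)]
    for Q in S:
        P=np.array([(proj(c,X)-[ctr[0]-100,ctr[1]-75])*4+2 for X in Q]);cv2.polylines(im,[P.astype(np.int32)],True,(255,0,0),1)
    cv2.imwrite('pics/'+fn,im)
E
python3 - <<'E'
from fit import *
p=np.load('p.npy')
overlay('top',cv2.imread('pics/t0.png')[:,:,::-1],p,[.6255,-.086],'fit.png',(330,220))
E
```

```text
(no output)
```

View pics/fit.png

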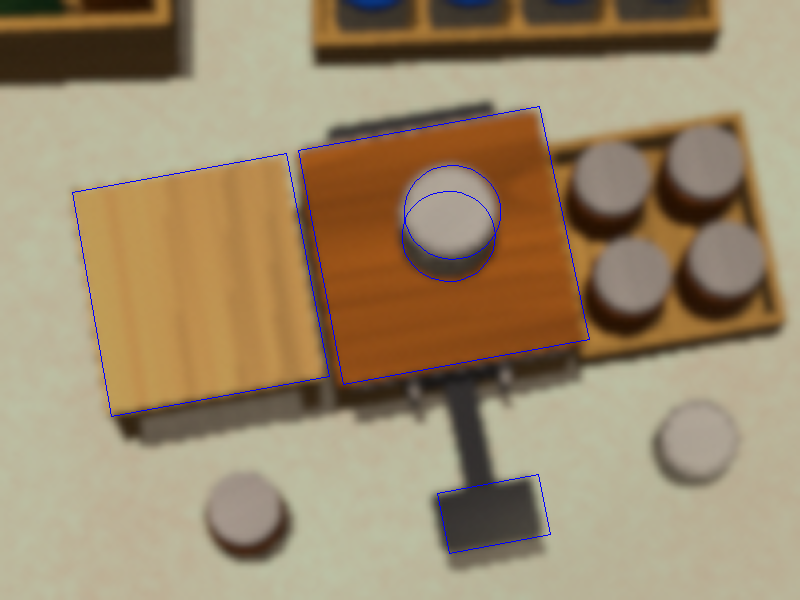

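The overlay fits the lid, stand, paddle and tin to about 2 mm. Plan: turn the tool so the jaw axis lies along the bin's x, set the fingers 4 cm apart as a cradle, and go to the tin's far side.

```bash
python3 -m inch '[4,0,0,-0.4,-0.124, 4,0,0,-0.4,-0.124, 4,0,0,-0.4,-0.124, 4,0,0,0,-0.124, 4,0,0,0,-0.124, 4,0,0,0,-0.124, 4,0,0,0,-0.124, 4,0,0,0,-0.124, 4,0,0,0,-0.124, 4,0,0,0,-0.124]'
python3 -m inch '[4,0,0,0,-0.124, 4,1.9,3.6,0,0, 4,1.9,3.6,0,0, 4,1.9,3.6,0,0, 4,1.9,3.6,0,0, 4,1.9,3.6,0,0, 4,1.9,3.6,0,0, 4,1.9,3.6,0,0]'
cat > st.py <<'E'
from fit import *
import sys
p=np.load('p.npy');o=observe();R=np.array(o['ee_rot']);e=np.array(o['ee_pos'])
c,s=np.cos(p[2]),np.sin(p[2])
print('t',round(o['clock'],2),'ee',e,'yaw',np.arctan2(R[1,0],R[0,0]),'F',np.array(o['force']),'op',o['opening'])
d=e[:2]-p[:2];print('bin-frame',c*d[0]+s*d[1],-s*d[0]+c*d[1])
if len(sys.argv)>2:
    print('to go, tool cm',R.T@(np.array([float(x) for x in sys.argv[1:4]])-e)*100)
E
python3 st.py .636 -.16 .25
```

```text
clock: 3.23
ee_pos: [0.1809, -0.4928, 0.2659]
ee_rot: [[-0.033, 0.999, -0.0], [0.999, 0.033, 0.0], [0.0, -0.0, -1.0]]
force: [0.2, 0.8, 0.4]
opening: 0.0398
clock: 3.9
ee_pos: [0.4085, -0.3197, 0.2654]
ee_rot: [[-0.158, 0.987, -0.0], [0.987, 0.158, -0.003], [-0.003, -0.001, -1.0]]
force: [0.7, -1.7, -0.2]
opening: 0.0397
t 3.9 ee [ 0.4085 -0.3197  0.2654] yaw 1.7291208180898348 F [ 0.6734 -1.6685 -0.2177] op 0.039730492763947495
bin-frame -0.24771698609372628 -0.20505474550660965
to go, tool cm [12.1853 24.9806  1.4859]
```

```bash
python3 -m inch '[4,1.8,3.6,0,0.013, 4,1.8,3.6,0,0, 4,1.8,3.6,0,0, 4,1.8,3.6,0,0, 4,1.8,3.6,0,0, 4,1.8,3.6,0,0, 4,1.0,2.4,0.5,0, 4,0,0,0,0]'
python3 st.py .636 -.16 .168
```

```text
clock: 4.57
ee_pos: [0.6402, -0.1542, 0.2592]
ee_rot: [[-0.151, 0.989, 0.003], [0.989, 0.151, -0.003], [-0.003, 0.003, -1.0]]
force: [-1.3, -0.2, -0.1]
opening: 0.0398
t 4.57 ee [ 0.6402 -0.1542  0.2592] yaw 1.7218722938361142 F [-1.3069 -0.1996 -0.0558] op 0.039751164292405744
bin-frame 0.005477948154613796 -0.07478260286520605
to go, tool cm [-0.48   -0.531   9.1162]
```

```bash
python3 -m inch '[4,-0.3,-0.3,2,0.006, 4,-0.2,-0.3,2,0, 4,0,0,2,0, 4,0,0,1.5,0, 4,0,0,1.1,0, 4,0,0,0.5,0, 4,0,0,0,0]'
python3 - <<'E'
from fit import *
p=np.load('p.npy');im=camera('top');im2=camera('scene')
overlay('top',im,p,[.6255,-.086],'a.png',(330,220));overlay('scene',im2,p,[.6255,-.086],'b.png',(330,260))
E
python3 st.py .636 -.16 .168
```

```text
clock: 5.15
ee_pos: [0.6365, -0.1585, 0.1631]
ee_rot: [[-0.149, 0.989, 0.002], [0.989, 0.149, -0.003], [-0.004, 0.002, -1.0]]
force: [0.3, -0.2, -0.0]
opening: 0.0398
t 5.25 ee [ 0.6372 -0.1586  0.1646] yaw 1.7203892276367736 F [-0.1813  0.1411 -0.0321] op 0.04036370794057202
bin-frame 0.0018010042637186374 -0.07875856451749375
to go, tool cm [-0.118  -0.136  -0.3409]
```

View pics/b.png

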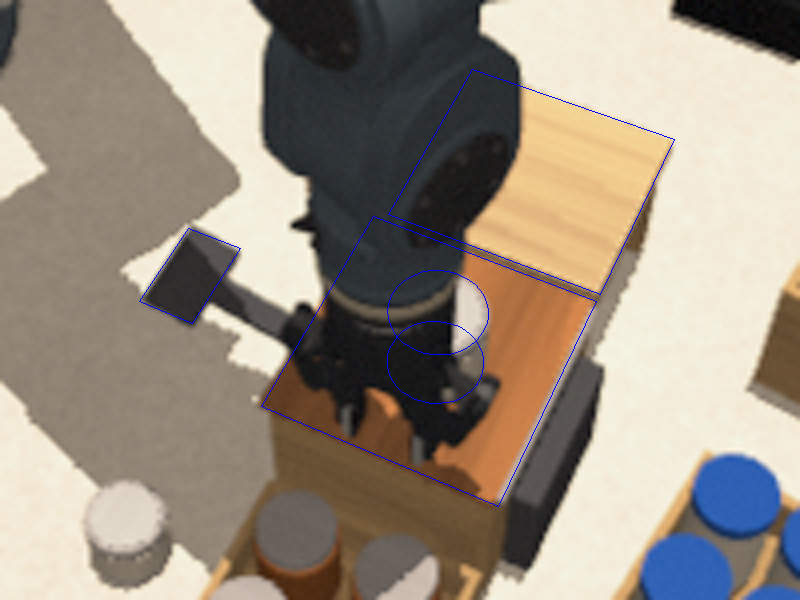

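```bash
python3 -m inch '[4,0.8,-0.1,-0.2,0, 4,0.8,0,-0.1,0, 4,0.8,0,0,0, 4,0.6,0,0,0, 4,0.6,0,0,0, 4,0.6,0,0,0, 4,0.6,0,0,0, 4,0.6,0,0,0]'
python3 st.py .636 -.16 .168
```

```text
clock: 5.92
ee_pos: [0.6291, -0.101, 0.1725]
ee_rot: [[-0.148, 0.989, 0.012], [0.989, 0.149, -0.006], [-0.008, 0.011, -1.0]]
force: [-0.2, -1.3, -0.0]
opening: 0.0395
t 5.92 ee [ 0.6291 -0.101   0.1725] yaw 1.7197960547576023 F [-0.1583 -1.2851 -0.0221] op 0.039526346233951716
bin-frame 0.002151694358570054 -0.020511934611473957
to go, tool cm [-5.9375 -0.2007  0.4894]
```

```bash
python3 -m inch '[4,0.8,0,0.2,0, 4,0.8,0,0.2,0, 4,0.8,0,0.1,0, 4,0.8,0,0.1,0, 4,0.8,0,0,0, 4,0.8,0,0,0, 4,0.8,0,0,0, 4,0.8,0,0,0]'
python3 st.py .636 -.16 .168
```

```text
clock: 6.58
ee_pos: [0.6203, -0.0332, 0.1673]
ee_rot: [[-0.147, 0.989, 0.017], [0.989, 0.147, -0.01], [-0.012, 0.015, -1.0]]
force: [-0.0, -4.0, 3.4]
opening: 0.04
t 6.58 ee [ 0.6203 -0.0332  0.1673] yaw 1.717962592882208 F [-0.0242 -3.9514  3.36  ] op 0.039989829326906964
bin-frame 0.003186020670513068 0.0477939659564405
to go, tool cm [-12.7716  -0.3041   0.0896]
```

```bash
python3 - <<'E'
from fit import *
p=np.load('p.npy');im=camera('top');im2=camera('scene')
t=W(p,(.003,.084,0))
overlay('scene',im2,p,t,'d.png',(340,250))
E
```

```text
(no output)
```

View pics/d.png

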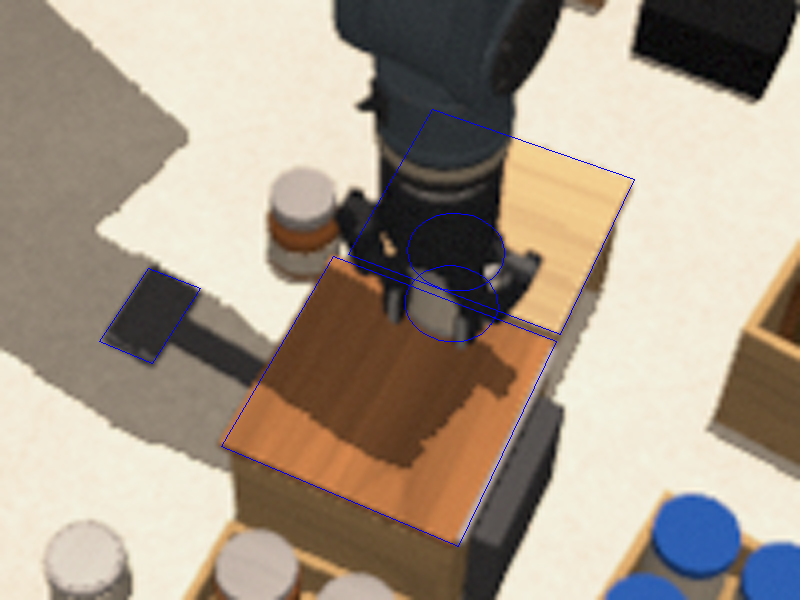

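The tin stands upright between the fingers, straddling the seam at about (450,290). I'll push on.

```bash
python3 -m inch '[4,0.7,0,0.1,0, 4,0.7,0,0.1,0, 4,0.7,0,0,0, 4,0.7,0,0,0, 4,0.7,0,0,0, 4,0.7,0,0,0]'
python3 st.py .636 -.16 .166
```

```text
clock: 7.18
ee_pos: [0.6126, 0.0121, 0.1632]
ee_rot: [[-0.147, 0.989, 0.014], [0.989, 0.147, -0.009], [-0.011, 0.012, -1.0]]
force: [0.4, -1.3, 0.1]
opening: 0.0403
t 7.18 ee [0.6126 0.0121 0.1632] yaw 1.718117052662968 F [ 0.4059 -1.3484  0.0517] op 0.04026489674896098
bin-frame 0.0021425924884934215 0.09377154610190937
to go, tool cm [-17.3717  -0.2098  -0.1014]
```

```bash
python3 -m inch '[4,0.7,0,0,0, 4,0.7,0,-0.1,0, 4,0.7,0,0,0, 4,0.6,0,0,0, 4,0.5,0,0,0, 4,0.3,0,0,0, 4,0.1,0,0,0, 4,0,0,0,0, 4,-0.6,0,0,0, 4,-1.2,0,0,0]'
python3 -m inch '[4,-2,0,0,0, 4,-2,0,0,0, 4,-2,0,-1,0, 4,-1,0,-3,0, 4,0,0,-3,0, 4,0,0,-3,0, 4,0,0,0,0]'
python3 st.py .636 -.16 .166
```

```text
clock: 8.02
ee_pos: [0.6078, 0.0375, 0.1627]
ee_rot: [[-0.152, 0.988, 0.01], [0.988, 0.152, -0.006], [-0.008, 0.009, -1.0]]
force: [-0.3, -0.1, -0.2]
opening: 0.0403
clock: 8.6
ee_pos: [0.6167, -0.0447, 0.2648]
ee_rot: [[-0.146, 0.989, 0.005], [0.989, 0.146, -0.007], [-0.007, 0.004, -1.0]]
force: [0.7, 0.2, -0.3]
opening: 0.0401
t 8.6 ee [ 0.6167 -0.0447  0.2648] yaw 1.717667089981469 F [ 0.6652  0.2154 -0.3029] op 0.04009358041189635
bin-frame -0.002027518520626768 0.036923181809000734
to go, tool cm [-11.6147   0.1865   9.9648]
```

```bash
python3 -m inch '[0,-0.9,-3.6,0,0, 0,-0.9,-3.6,0,0, 0,-0.9,-3.6,0,0, 0,-0.9,-3.6,0,0, 0,0,-3.6,0,0, 0,0,0,0,0]' 40
python3 - <<'E'
from fit import *
p=np.load('p.npy');im=camera('top');im2=camera('scene')
q=[(c,np.array(trace('tin_mid',c)[0]['bbox'])) for c in('top','scene')]
a=np.linspace(0,6.28,40)
def bb(c,x):
    P=np.array([proj(c,[x[0]+.032*np.cos(t),x[1]+.032*np.sin(t),z]) for t in a for z in(.128,.188)])
    return (P.min(0)+P.max(0))/2
for sel in(q,q[1:]):
    t=least_squares(lambda x:np.concatenate([bb(c,x)-b[:2] for c,b in sel]),[.6,.08]).x
    d=t-p[:2];c,s=np.cos(p[2]),np.sin(p[2]);print(t,[c*d[0]+s*d[1],-s*d[0]+c*d[1]])
overlay('scene',im2,p,t,'e.png',(340,250))
E
python3 st.py .434 -.108 .14
```

```text
clock: 9.1
ee_pos: [0.4387, -0.1143, 0.2622]
ee_rot: [[-0.143, 0.99, 0.007], [0.99, 0.143, -0.007], [-0.008, 0.006, -1.0]]
force: [1.2, 0.0, 0.0]
opening: -0.0001
[0.6008 0.0891] [np.float64(0.0016273830497623015), np.float64(0.1716561054629214)]
[0.5996 0.0922] [np.float64(0.0008454446633521379), np.float64(0.174870277299349)]
t 9.3 ee [ 0.4456 -0.1137  0.2624] yaw 1.7162009240979261 F [0.5213 0.1577 0.8805] op -0.0002239979682515068
bin-frame -0.18123536588176825 -0.0065862681238351255
to go, tool cm [ 0.8389 -1.1956 12.2246]
```

View pics/e.png

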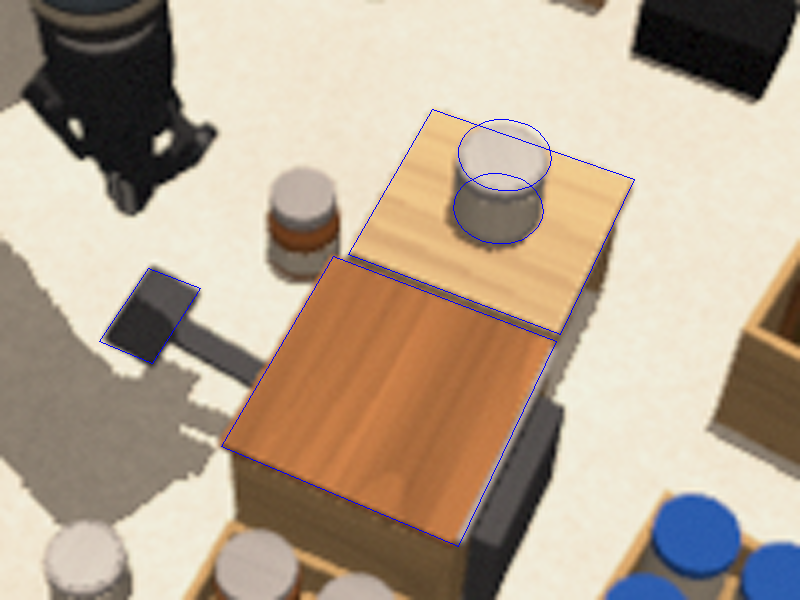

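The tin stands on the middle of the stand at about (498,185), lid closed and clear. Now I'll go down to the paddle.

```bash
python3 -m inch '[0,0.4,-0.6,3,0, 0,0.4,-0.6,3,0, 0,0,0,2.5,0, 0,0,0,2,0, 0,0,0,0.8,0, 0,0,0,0.3,0, 0,0,0,0,0]'
python3 st.py .434 -.108 .138
```

```text
clock: 9.88
ee_pos: [0.4433, -0.1085, 0.1421]
ee_rot: [[-0.149, 0.989, 0.017], [0.989, 0.149, -0.008], [-0.01, 0.016, -1.0]]
force: [0.2, -0.3, 0.5]
opening: -0.0001
t 9.88 ee [ 0.4433 -0.1085  0.1421] yaw 1.7204580983838467 F [ 0.2192 -0.2572  0.5199] op -5.327006612286019e-05
bin-frame -0.18283683140781823 -0.0011576283165567955
to go, tool cm [ 0.1956 -0.9149  0.3923]
```

```bash
python3 -m inch '[0,0,-0.5,0.2,0, 0,0,-0.4,0.3,0, 0,0,0,0.3,0, 0,0,0,0.3,0, 0,0,0,0.3,0, 0,0,0,0.3,0, 0,0,0,0.3,0]'
python3 st.py .434 -.108 .078
```

```text
clock: 10.47
ee_pos: [0.4376, -0.111, 0.125]
ee_rot: [[-0.149, 0.988, 0.025], [0.989, 0.15, -0.01], [-0.013, 0.023, -1.0]]
force: [-2.5, -0.6, 5.8]
opening: -0.0003
t 10.47 ee [ 0.4376 -0.111   0.125 ] yaw 1.720821592796419 F [-2.4514 -0.6004  5.836 ] op -0.0003195514817439386
bin-frame -0.18876409552303972 -0.0028270283446867675
to go, tool cm [ 0.4186 -0.4225  4.6914]
```

Contact (5.8 N). Pressing on.

```bash
python3 -m inch '[0,0,0,0.4,0, 0,0,0,0.4,0, 0,0,0,0.4,0, 0,0,0,0.4,0, 0,0,0,0.4,0, 0,0,0,0.4,0]'
python3 st.py .434 -.108 .078
```

```text
clock: 10.97
ee_pos: [0.4371, -0.1116, 0.1018]
ee_rot: [[-0.149, 0.989, 0.025], [0.989, 0.149, -0.011], [-0.015, 0.023, -1.0]]
force: [-1.7, 0.1, 4.8]
opening: 0.0002
t 10.97 ee [ 0.4371 -0.1116  0.1018] yaw 1.7201444781765098 F [-1.7247  0.0838  4.8409] op 0.0002432851872592983
bin-frame -0.18937263544198102 -0.0033337680730729756
to go, tool cm [ 0.441  -0.3089  2.3654]
```

```bash
python3 -m inch '[0,0,0,0.4,0, 0,0,0,0.4,0, 0,0,0,0.4,0, 0,0,0,0.4,0, 0,0,0,0.3,0, 0,0,0,0.2,0, 0,0,0,0.2,0]'
python3 st.py .434 -.108 .078
```

```text
clock: 11.55
ee_pos: [0.4391, -0.1116, 0.0773]
ee_rot: [[-0.149, 0.988, 0.028], [0.989, 0.149, -0.01], [-0.015, 0.026, -1.0]]
force: [-6.2, 4.4, 34.0]
opening: 0.0003
t 11.55 ee [ 0.4391 -0.1116  0.0773] yaw 1.7204772261591832 F [-6.2318  4.4313 33.9993] op 0.0002667419284142662
bin-frame -0.18743253947335692 -0.003607787748684574
to go, tool cm [ 0.4333 -0.4458 -0.0837]
```

```bash
python3 -m inch '[0,0,0,0.05,0, 0,0,0,0.05,0]'
python3 - <<'E'
from fit import *
im=camera('scene');cv2.imwrite('pics/g.png',cv2.resize(im[140:340,180:440,::-1],None,fx=3,fy=3)); print(observe()['force'],observe()['ee_pos'])
E
```

```text
clock: 11.72
ee_pos: [0.439, -0.1115, 0.0777]
ee_rot: [[-0.149, 0.988, 0.029], [0.989, 0.15, -0.01], [-0.015, 0.027, -1.0]]
force: [-5.8, 1.2, 16.1]
opening: 0.0001
[-5.6939  1.2147 14.698 ] [ 0.439  -0.1116  0.0777]
```

View pics/g.png

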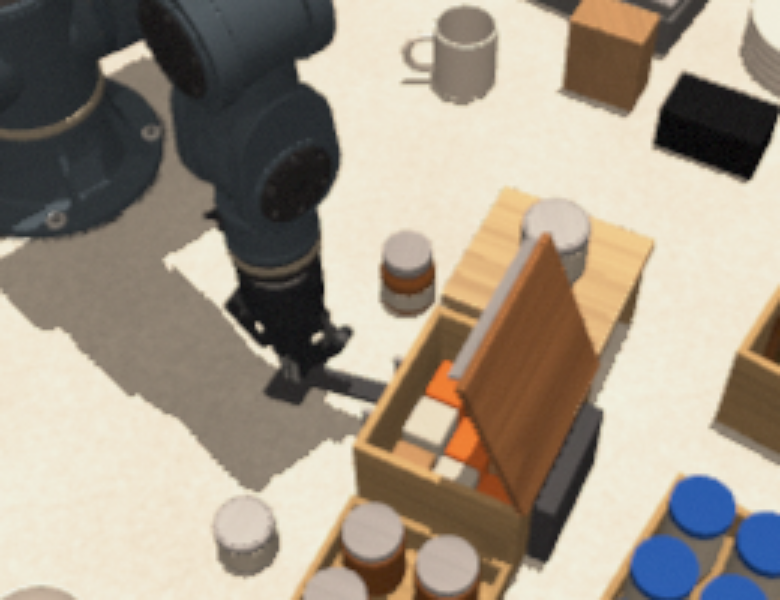

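The lid stands fully open (top edge ~(545,240)), and 15 N at the stop confirms it. Holding for about 3 s.

```bash
python3 -m inch '[0,0,0,0.1,0, 0,0,0,0.1,0, 0,0,0,0.1,0, 0,0,0,0.1,0, 0,0,0,0.1,0, 0,0,0,0.1,0, 0,0,0,0.1,0, 0,0,0,0.1,0, 0,0,0,0.1,0, 0,0,0,0.1,0]'
python3 -m inch '[0,0,0,0.1,0, 0,0,0,0.1,0, 0,0,0,0.1,0, 0,0,0,0.1,0, 0,0,0,0.1,0, 0,0,0,0.1,0, 0,0,0,0.1,0, 0,0,0,0.1,0, 0,0,0,0.1,0, 0,0,0,0.1,0]'
python3 -m inch '[0,0,0,0.1,0, 0,0,0,0.1,0, 0,0,0,0.1,0, 0,0,0,0.1,0, 0,0,0,0.1,0, 0,0,0,0.1,0, 0,0,0,0.1,0, 0,0,0,0.1,0, 0,0,0,0.1,0, 0,0,0,0.1,0]'
python3 -m inch '[0,0,0,0.1,0, 0,0,0,0.1,0, 0,0,0,0.1,0, 0,0,0,0.1,0, 0,0,0,0.1,0, 0,0,0,0.1,0]'
```

```text
clock: 12.6
ee_pos: [0.4389, -0.1115, 0.0775]
ee_rot: [[-0.149, 0.988, 0.036], [0.989, 0.15, -0.012], [-0.018, 0.034, -0.999]]
force: [-6.1, 1.7, 20.4]
opening: 0.0002
clock: 13.43
ee_pos: [0.4388, -0.1115, 0.0775]
ee_rot: [[-0.149, 0.988, 0.043], [0.989, 0.15, -0.014], [-0.02, 0.04, -0.999]]
force: [-7.5, 2.4, 20.5]
opening: -0.0003
clock: 14.27
ee_pos: [0.4386, -0.1115, 0.0774]
ee_rot: [[-0.149, 0.987, 0.05], [0.988, 0.15, -0.016], [-0.023, 0.047, -0.999]]
force: [-7.1, 3.1, 21.0]
opening: -0.0001
clock: 14.77
ee_pos: [0.4385, -0.1114, 0.0774]
ee_rot: [[-0.15, 0.987, 0.055], [0.988, 0.151, -0.017], [-0.025, 0.051, -0.998]]
force: [-7.0, 2.9, 21.1]
opening: 0.0003
```

```bash
python3 -m inch '[0,0,0,-0.05,0, 0,0,0,-0.1,0, 0,0,0,-0.12,0, 0,0,0,-0.12,0, 0,0,0,-0.12,0, 0,0,0,-0.12,0, 0,0,0,-0.12,0, 0,0,0,-0.12,0]'
```

```text
clock: 15.43
ee_pos: [0.4371, -0.1116, 0.0865]
ee_rot: [[-0.149, 0.987, 0.053], [0.988, 0.15, -0.018], [-0.026, 0.05, -0.998]]
force: [-2.2, 1.2, 3.0]
opening: -0.0001
```

```bash
python3 -m inch '[0,0,0,-0.12,0, 0,0,0,-0.12,0, 0,0,0,-0.12,0, 0,0,0,-0.12,0, 0,0,0,-0.12,0, 0,0,0,-0.12,0, 0,0,0,-0.12,0, 0,0,0,-0.12,0, 0,0,0,-0.12,0, 0,0,0,-0.12,0]'
python3 st.py .434 -.108 .128
```

```text
clock: 16.27
ee_pos: [0.4366, -0.1116, 0.1003]
ee_rot: [[-0.149, 0.987, 0.053], [0.988, 0.15, -0.019], [-0.026, 0.05, -0.998]]
force: [-2.6, 0.2, 4.4]
opening: 0.0001
t 16.27 ee [ 0.4366 -0.1116  0.1003] yaw 1.7204515057967122 F [-2.6336  0.1969  4.368 ] op 0.00011571970938789353
bin-frame -0.18984142565875547 -0.003248509019068875
to go, tool cm [ 0.3238 -0.0674 -2.7905]
```

```bash
python3 -m inch '[0,0,0,-0.12,0, 0,0,0,-0.12,0, 0,0,0,-0.12,0, 0,0,0,-0.12,0, 0,0,0,-0.12,0, 0,0,0,-0.12,0, 0,0,0,-0.12,0, 0,0,0,-0.1,0, 0,0,0,-0.1,0, 0,0,0,-0.1,0]'
python3 st.py .434 -.108 .128
```

```text
clock: 17.1
ee_pos: [0.4378, -0.1115, 0.1139]
ee_rot: [[-0.149, 0.987, 0.057], [0.988, 0.151, -0.019], [-0.027, 0.054, -0.998]]
force: [-0.8, -0.1, 4.9]
opening: 0.0002
t 17.1 ee [ 0.4378 -0.1115  0.1139] yaw 1.720640494757165 F [-0.8477 -0.1405  4.942 ] op 0.00016306410605440298
bin-frame -0.18865858395175944 -0.0032644809166709234
to go, tool cm [ 0.3612 -0.2485 -1.4326]
```

```bash
python3 -m inch '[0,0,0,-0.09,0, 0,0,0,-0.09,0, 0,0,0,-0.09,0, 0,0,0,-0.08,0, 0,0,0,-0.08,0, 0,0,0,-0.08,0, 0,0,0,-0.07,0, 0,0,0,-0.07,0, 0,0,0,-0.07,0, 0,0,0,-0.06,0]'
python3 st.py .434 -.108 .128
```

```text
clock: 17.93
ee_pos: [0.4399, -0.1112, 0.1246]
ee_rot: [[-0.15, 0.987, 0.063], [0.988, 0.151, -0.018], [-0.027, 0.06, -0.998]]
force: [-0.5, 0.2, 5.4]
opening: -0.0003
t 17.93 ee [ 0.4399 -0.1112  0.1246] yaw 1.7210568216092557 F [-0.5465  0.1691  5.3715] op -0.0003368398156741653
bin-frame -0.18653083603912768 -0.0032626913371590176
to go, tool cm [ 0.3909 -0.5158 -0.3867]
```

```bash
python3 -m inch '[0,0,0,-0.05,0, 0,0,0,-0.05,0, 0,0,0,-0.05,0, 0,0,0,-0.05,0, 0,0,0,-0.05,0, 0,0,0,-0.05,0, 0,0,0,-0.05,0, 0,0,0,-0.05,0]'
python3 st.py .434 -.108 .128
```

```text
clock: 18.6
ee_pos: [0.4406, -0.1108, 0.1297]
ee_rot: [[-0.15, 0.987, 0.065], [0.988, 0.151, -0.018], [-0.027, 0.062, -0.998]]
force: [-0.8, -0.3, -1.1]
opening: -0.0001
t 18.6 ee [ 0.4406 -0.1108  0.1297] yaw 1.7213572296910804 F [-0.7711 -0.2571 -1.0557] op -0.00012118353333265104
bin-frame -0.18579861845470233 -0.003060765146260268
to go, tool cm [ 0.3854 -0.62    0.1223]
```

The force has dropped to zero, so the lever is at rest. I'll lift away and check.

```bash
python3 -m inch '[0,0,0,-0.1,0, 0,0,0,-0.2,0, 0,0,0,-1,0, 0,0,0,-2,0, 0,0,0,-3,0, 0,0,-2,-3,0, 0,0,-3,-1,0, 0,0,-2,0,0, 0,0,0,0,0]'
python3 - <<'E'
from fit import *
p=np.load('p.npy');im=camera('scene')
overlay('scene',im,p,[.6002,.0906],'z.png',(340,250))
for k in('jam_jar','short_tin','bowl','juice'):
    camera('top') if k=='jam_jar' else 0
    r=landmark_of(k,'scene');print(k,r and ray('scene',r[0]['pixel'],0)[:2])
E
python3 st.py
```

```text
clock: 19.35
ee_pos: [0.3616, -0.1193, 0.2319]
ee_rot: [[-0.152, 0.987, 0.06], [0.988, 0.153, -0.017], [-0.026, 0.057, -0.998]]
force: [0.6, -0.5, -0.1]
opening: 0.0001
jam_jar [0.4521 0.0596]
short_tin [ 0.4827 -0.254 ]
bowl [ 0.4101 -0.4557]
juice [ 0.6132 -0.4653]
t 19.65 ee [ 0.3649 -0.1192  0.2308] yaw 1.7243794376444619 F [-0.301  -0.3618  0.3659] op -0.00010073225843606791
bin-frame -0.2619030716011228 -0.00035700389038262337
```

View pics/z.png

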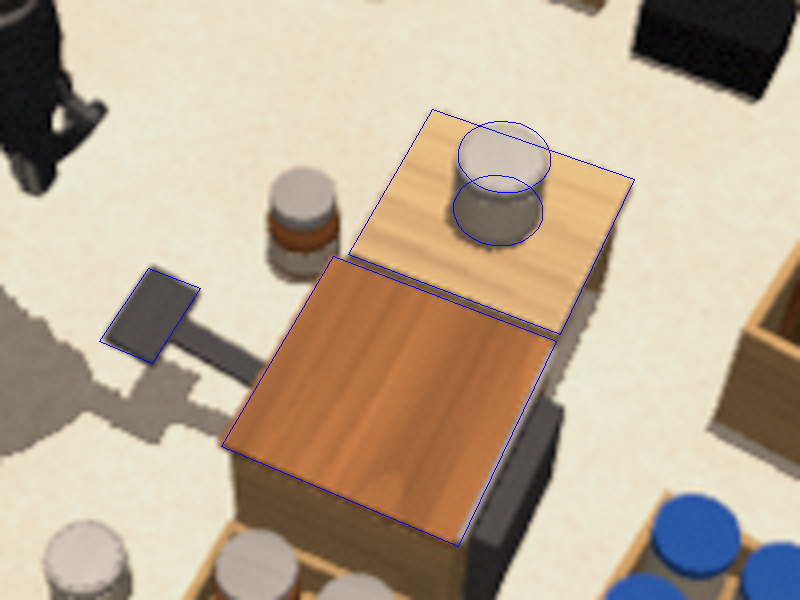

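The lid is shut on its outline, the paddle is back at rest (150,315), the tin is on the stand (500,185), and the gripper is clear. Handing in.

```bash
python3 -c "from cell import *; print(hand_in())"
```

```text
the job is handed in; nothing more can be done
None
```

I handed the job in at about 20 s with all the steps done in order; the system gives no verdict.

- **Tin:** I pushed it sideways with two part-open fingers, without gripping or lifting it. It now stands near the middle of the stand, about 2 to 7 mm off centre by the camera fit.
- **Lid:** I pressed the lever to its stop, with a brief 34 N peak there. I held the lid fully open for about 3.2 s at 15 to 21 N. I then let it up over about 3.7 s, with 3 to 5 N still on the paddle at each check until the lever was back at rest.
- **Last checks:** The final picture shows the lid shut and the paddle at rest, both matching the outlines from before the move, and the gripper clear of everything. The jam jar, bowl and juice bottle were within about 7 mm of where they were first measured. The short tin read about 13 mm off. I put that down to scatter in the network's readings: nothing went near it and it sits in the same place in the pictures. I did not re-measure the carton, mug, tea box or jar tray.
- **Failed step:** One early measuring script crashed on too many calibration calls. It moved nothing and I fixed it.

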